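# Clamp a pipe union with the swing strap and cam lever

## Robot

A 6-joint arm with a two-finger parallel gripper is mounted at the origin on the work surface. World frame = base frame: x ahead of the robot, y to its left, z up, the work surface at z = 0. Lengths are in m, angles in rad, forces in N, time in s.
With the tool pointing down it reaches from about 0.3 to 0.875 m from the base axis. Payload 6.4 kg.
Tool frame: the origin (TCP) lies between the finger pads; the fingertips stand 25 mm ahead of it and the grasp point (between the pads) lies 6 mm ahead of it; y points along the fingers, x is the direction in which the jaws open and shut, and the axes are right-handed (so a half turn about y gives the same grasp; the last joint's range is limited). The gripper opens to 85 mm and grips with 20 to 120 N. Pads are 22 mm wide; open, the fingers measure 114 mm over their backs; the gripper's body (76 mm by 85 mm) begins 54 mm behind the grasp point. The pads swing forward as they close: fully open they stand 13 mm farther back than shut.
Start: joints at [-1.453, 0.181, 1.607, -0, 1.354, -0.206], TCP at [0.183, -0.545, 0.256] pointing down, gripper open.
Joint ranges: [-2.99, 2.99], [-0.89, 2.07], [0.3, 2.58], [-1.14, 4.28], [0, 2.63], [-3.12, 3.12]. Speed limits (rad/s): [2.57, 2.57, 3.01, 3.14, 3.14, 3.14].

## Interface

Orientations are given as a unit quaternion [w, x, y, z].
In Python, from bench import ctrl, vision, ticket, find_in, regions_of, pinpoint gives the robot as it stands.
- The arm moves only by the tool apply_moves, never from a script. Its argument "increments" is a list of rows, each an object of numbers: "x", "y", "z": the shift along the tool's x, y, z in cm; "ax", "ay", "az": the turn, a rotation vector about the tool's x, y, z in rad; "grip": the closure, from 0 (fully open) to 1 (shut). A call has 1 to 12 rows; each row is the pose to reach, as a shift and turn from the pose measured when the call began, along the tool's axes at that moment; what a row does not reach only later rows make up. A row lasts 1/8 s, in which the tool goes at most 62.5 mm and 10.7 degrees, less where a joint would pass 70% of its speed; a pose out of reach is approached as far as the arm can. A call with a gripper value outside its range is refused whole. The fingers move at their own pace and stop on an object; the grip force is fixed at half the most. Time passes only in rows, so rows that repeat a pose let the fingers close. It gives the time, the measured TCP pose, the force and the opening at its end, in the units of the state.
- ctrl.get_obs(): the state, without advancing time (a new reading comes with each control period).
- vision.camera(name): name is "scene" or "top"; returns the picture (420x560x3 uint8, red, green, blue); there is no depth.
- vision.camera_params(name): a dict with "intrinsics" (3x3 intrinsics, pixels), "R" (3x3) and "t" (3): a world point X has camera coordinates R X + t. Camera axes: x right, y down, z forward; pixel columns grow to the right and rows downward; lengths in m; the calibration is good to about 2 mm. A picture is of the moment at which its call begins. camera_params takes no time and is no camera call.
- ticket.hand_in(): hands the job in, once; it reports no verdict.
Trained networks look in the newest picture that a camera, given by its name, has taken for a name from the list of things; names that differ only in an ending like _2 or _b are one class to them, and where a whole thing is asked for, a point or a joint stands for the part that bears it (a point fixed in the world has none). Each returns a list of dicts, best first, with "p" (0 to 1); they miss things now and then, are a little off and sometimes report something else, mostly with a low value. They report only what shows in the picture. A call takes as long as a camera call. They do not tell look-alikes from the thing itself.
- find_in(camera, query): "rect" ([centre column, centre row, width, height] in pixels, round what is visible of it).
- regions_of(camera, query): "mask" (420x560 bool, what is visible of it) and "rect" ([centre column, centre row, width, height] in pixels, round what is visible of it).
- pinpoint(camera, query): "xy" ([column, row] in pixels: a listed point, or the origin of a listed thing).
The state is a dict: "time_s": time; "q": joint angles; "dq": joint speeds; "joint_efforts": joint torques, N m; "eef_pos": TCP position; "eef_rot": TCP orientation; "wrist_force": force on the tool from outside, world axes, zero at the start; "torque": the same for the moment, N m; "opening": opening from 0.0 (shut) to 1.0 (fully open).
Only numpy, scipy, OpenCV 4.12 (cv2) and the standard library are available. Lean on these libraries where they do the work, as an engineer would, in place of code of your own. Each camera call takes 0.05 s, during which the arm holds its last target.

## Task

Clamp the zinc-plated union in its cradle: with the outside of a finger push the clamp strap round over the union until it is fully home against its stop pin, and only then push the cam lever all the way down, so that the rubber pad bears on the union. Do it all by pushing: do not lift the union or shove it out of its cradle, leave the tee, the cap and the weight where they are, and finish with the hand clear of everything.

Things in the scene. Friction and masses are not known exactly. Their poses are not given: they have to be found in the camera images.
- clamp: Fixed swing clamp. Grey base plate 120 (x) x 190 (y) x 12 mm; origin at the centre of its underside on the bench, z up. Round steel post (dia 32) at x 0, y +50. Cradle at y -50: two notched steel cheeks at x -26 and +26, 14 thick, 48 wide, tops 47 above the bench. Stop pin (dia 10, top at 88) at x -18.5, y -8. Beyond the pin and post nothing but strap, lever and pad is higher than the union.
- strap (a joint): Angle of the clamp strap about the vertical post axis, rad. 0 = home over the union, pointing along the clamp's -y, at a hard stop (the pin). Grows counter-clockwise from above: at 1.57 it points along the clamp's +x. Starts 1.1 to 1.75, limit 1.9. Steel bar 26 mm wide, 120 long from the axis, underside 75 and top 91 above the bench. Stiff, stays where left; about 2 N at 75 mm out moves it.
- post_axis (a point): Point on the vertical post axis at mid-thickness of the strap, 83 above the bench. Axes as the clamp's.
- strap_end (a point): Middle of the end of the strap, 120 from the post axis, 83 above the bench; turns with the strap, whose own -y axis points from the post to this end.
- cam_lever (a joint): Cam lever angle, rad. It is carried on the strap and points from the post away from the strap's free end. Level pivot on the post axis, 107 mm above the bench. 0 = 1.1 rad above level (63 deg), 1.05 = fully down (hard stop, 0.05 above level); starts 0 to 0.25. Stiff, stays where left; 3 to 6 N near its end pushes it. It drives the rubber pad 6 mm down, in proportion.
- lever_end (a point): End of the cam lever on its centre line, 90 mm from its pivot; the outer 40 is a round black grip, dia 16, the rest a steel bar 14 wide, 8 thick.
- pad: Rubber pad (dia 22 mm, 8 thick) under the strap, 100 from the post axis, on a spindle (dia 9) that stands up through the strap to 107 above the bench. Origin at the centre of the pad's underside: 65 above the bench with the lever at 0, so 5 clear of the union; with the strap home and the lever down it bears on the union.
- union: Zinc-plated straight union, loose, 72 long: threaded ends of diameter 26 and a hexagon 34 across flats, 34 long, in the middle. It lies along the clamp's x in the cradle, hexagon between the cheeks. Origin at its centre, 43 above the bench; x along its length; its top is 60 above the bench.
- tee: Bystander: chromed steel tee, 80 long, one branch reaching 40 from the axis to +y, 36 high; origin at its underside, x along the run.
- cap: Bystander: black plastic coupler cap, diameter 52, 28 high; origin at the centre of its underside.
- weight: Bystander: yellow cast-iron weight, diameter 66, 74 high with its knob; origin at the centre of its underside.
Not all that is in view belongs to the job. Of the things shaped like the clamp, the grey one is meant.

How it is judged:
By the outcome, as a careful person would: the job done as asked, in the order asked, and still so for the second after the job is handed in, with the robot touching nothing.
It also fails if it takes over 58 s, if anything falls off the work surface, if the arm or the gripper's body presses on something with over 40 N, if the wrist force passes 120 N, or if a joint passes its speed limit or range.

## Working session

There is one attempt and no reset: what is moved stays moved. The work goes in short steps, Python scripts to look and compute and a tool call to move; the robot and the scene stay as the last step left them, time stands still between calls to the robot, and variables do not carry over. Pictures are saved under pics/ and viewed, and the job is handed in when it is done.

Besides the shell and the picture viewer there is one more tool, called after "Call:" as name([rows], argument=value, ...), one row to a line, values as JSON. apply_moves: Moves the arm, as the interface text tells. Its arguments: {"type":"object","properties":{"increments":{"type":"array","items":{"type":"object","properties":{"x":{"type":"number"},"y":{"type":"number"},"z":{"type":"number"},"ax":{"type":"number"},"ay":{"type":"number"},"az":{"type":"number"},"grip":{"type":"number"}}}}},"required":["increments"]}

```bash
ls; mkdir -p pics
python3 - <<'E'
from bench import ctrl, vision
import cv2
for n in ("scene","top"):
    im=vision.camera(n); cv2.imwrite(f"pics/{n}0.png",im[:,:,::-1])
    p=vision.camera_params(n); print(n,p)
print(ctrl.get_obs())
E
```

```text
pics
scene {'intrinsics': array([[439.78641738,   0.        , 273.19902303],
       [  0.        , 439.78641738, 213.07743573],
       [  0.        ,   0.        ,   1.        ]]), 'R': array([[-0.08612702,  0.99618217, -0.01425529],
       [ 0.55387761,  0.03598337, -0.83182017],
       [-0.82813147, -0.07953788, -0.55486214]]), 't': array([ 0.13109818, -0.15262723,  1.52932931])}
top {'intrinsics': array([[492.34509394,   0.        , 278.439205  ],
       [  0.        , 492.34509394, 210.62578352],
       [  0.        ,   0.        ,   1.        ]]), 'R': array([[-0.02089927, -0.99972891,  0.01026278],
       [-0.9886539 ,  0.01913831, -0.14898719],
       [ 0.14875039, -0.01326006, -0.98878587]]), 't': array([-0.06844672,  0.52147046,  1.53566507])}
{'time_s': 0.1, 'q': array([-1.45328790e+00,  1.81453508e-01,  1.60789450e+00, -2.56962356e-06,
        1.35378922e+00, -2.06318511e-01]), 'dq': array([-4.81143338e-04, -3.54288203e-03, -2.50449997e-03, -1.02508862e-03,
        6.84657286e-05, -1.36071731e-03]), 'joint_efforts': array([ 1.04604521e-04, -4.45884776e+01, -3.52237129e+01, -3.89928973e-04,
        4.20206634e-03,  7.07988718e-06]), 'eef_pos': array([ 0.18291543, -0.54465831,  0.25548818]), 'eef_rot': array([ 0.57446603, -0.57366142,  0.41322584, -0.41248728]), 'wrist_force': array([ 0.22364936, -0.29052506, -0.37095421]), 'torque': array([0.00320046, 0.00407449, 0.01231812]), 'opening': 0.9967249717544592}
```

View pics/scene0.png

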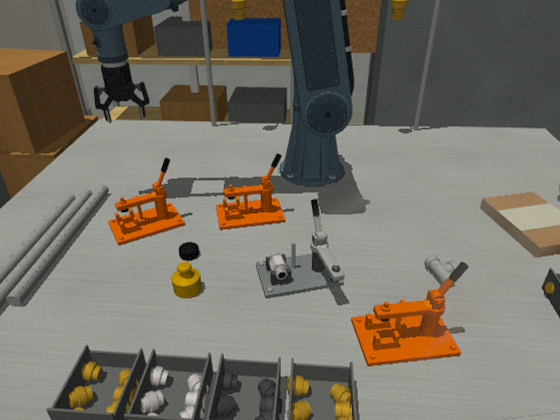

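View pics/top0.png

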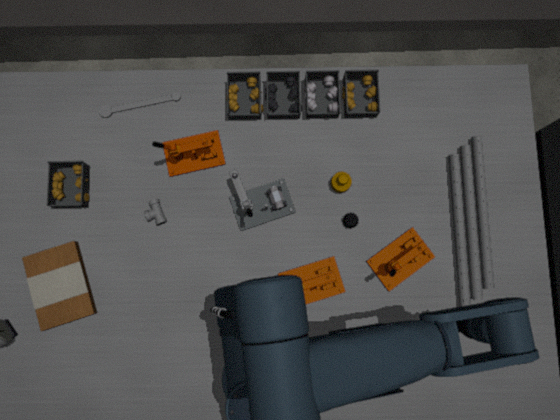

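The grey clamp is at scene (295,270) and top (262,204). Three orange look-alikes are at scene (147,210), (250,205) and (405,325). The grey one is meant. I'll check it in a close crop and measure.

```bash
cat > h.py <<'E'
import numpy as np, cv2
from bench import ctrl, vision, find_in, regions_of, pinpoint
P={n:vision.camera_params(n) for n in("scene","top")}
def ray(n,uv):
    p=P[n];d=np.linalg.inv(p["intrinsics"])@np.array([uv[0],uv[1],1.]);R=p["R"]
    return -R.T@p["t"],R.T@d
def atz(n,uv,z):
    o,d=ray(n,uv);return o+d*(z-o[2])/d[2]
def proj(n,X):
    p=P[n];c=p["R"]@np.asarray(X,float)+p["t"];u=p["intrinsics"]@c;return u[:2]/u[2]
def tri(a,b):
    A=[];B=[]
    for n,uv in(("scene",a),("top",b)):
        o,d=ray(n,uv);d/=np.linalg.norm(d);M=np.eye(3)-np.outer(d,d);A.append(M);B.append(M@o)
    return np.linalg.lstsq(np.vstack(A),np.hstack(B),rcond=None)[0]
def shot(n,f,box=None,k=1):
    im=vision.camera(n)
    if box: x0,y0,x1,y1=box; im=im[y0:y1,x0:x1]
    cv2.imwrite(f,cv2.resize(im,None,fx=k,fy=k,interpolation=cv2.INTER_CUBIC)[:,:,::-1]);
E
python3 - <<'E'
from h import *
shot("scene","pics/s1.png",(240,180,380,310),5)
shot("top","pics/t1.png",(210,150,320,250),6)
for q in ("clamp","post_axis","strap_end","lever_end","pad","union","tee","cap","weight"):
    for n in("scene","top"):
        print(q,n,[(np.round(r["xy"],1).tolist(),round(r["p"],2)) for r in pinpoint(n,q)[:4]])
E
```

```text
clamp scene [([144.8, 222.9], 0.93), ([247.4, 215.5], 0.82), ([403.6, 338.0], 0.79), ([299.2, 274.1], 0.62)]
clamp top [([401.2, 257.4], 0.98), ([308.6, 281.8], 0.86), ([265.7, 207.3], 0.85), ([193.7, 152.5], 0.83)]
post_axis scene [([264.3, 187.8], 0.93), ([429.9, 304.7], 0.82), ([159.3, 193.9], 0.69), ([319.5, 242.7], 0.6)]
post_axis top [([391.2, 268.9], 0.93), ([296.2, 284.1], 0.78), ([174.7, 150.0], 0.66), ([247.0, 202.5], 0.56)]
strap_end scene [([341.1, 277.6], 0.96), ([117.3, 206.6], 0.9), ([374.6, 311.6], 0.85), ([222.9, 194.1], 0.73)]
strap_end top [([234.0, 167.8], 0.96), ([337.2, 274.0], 0.78), ([213.5, 136.9], 0.74), ([423.2, 243.7], 0.61)]
lever_end scene [([463.1, 262.3], 0.56), ([284.0, 155.7], 0.56), ([314.6, 198.6], 0.55)]
lever_end top [([155.5, 142.0], 0.68), ([391.2, 276.5], 0.67), ([249.7, 212.9], 0.46)]
pad scene [([121.5, 211.6], 0.58), ([333.1, 279.6], 0.45), ([230.4, 199.7], 0.42), ([385.8, 319.5], 0.4)]
pad top [([339.9, 183.3], 0.24)]
union scene [([279.6, 263.6], 0.59)]
union top [([274.8, 194.4], 0.59)]
tee scene [([437.4, 274.1], 0.78)]
tee top [([160.1, 212.0], 0.64)]
cap scene [([190.9, 253.8], 0.7)]
cap top [([348.3, 222.7], 0.62)]
weight scene [([185.6, 284.4], 0.89)]
weight top [([340.1, 182.3], 0.79)]
```

View pics/s1.png

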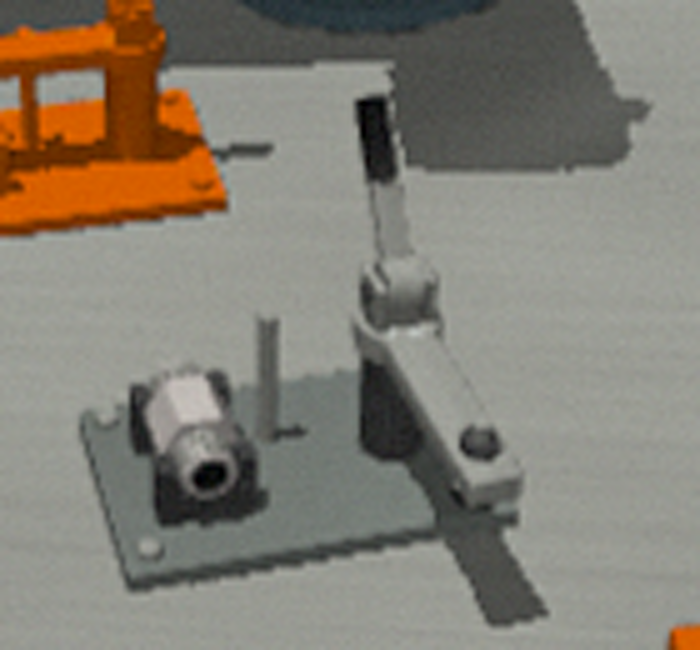

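View pics/t1.png

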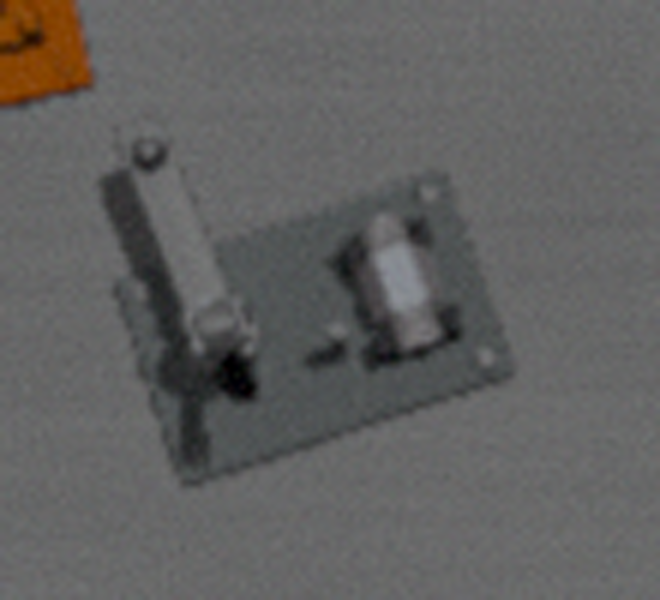

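Run:
```python
from h import *
post=tri((319.5,242.7),(247,202.5)); se=tri((341.1,277.6),(234,167.8)); le=tri((314.6,198.6),(249.7,212.9)); un=tri((279.6,263.6),(274.8,194.4)); cl=tri((299.2,274.1),(265.7,207.3))
print("post",post,"se",se,"le",le,"un",un,"cl",cl)
print("post z83",atz("scene",(319.5,242.7),.083),atz("top",(247,202.5),.083))
print("se",atz("scene",(341.1,277.6),.083),atz("top",(234,167.8),.083))
c=[atz("top",uv,.012) for uv in((283.3,178.7),(295.8,212.5),(241.7,231.2),(229.7,197.5))]
print("corners",np.round(c,4),np.mean(c,0))
c2=[atz("scene",(240+a/5,180+b/5),.012) for a,b in((82,412),(130,580),(520,515))]
print("scene corners",np.round(c2,4))
for n,q,a,b in(("tee",0,(437.4,274.1),(160.1,212)),("cap",0,(190.9,253.8),(348.3,222.7)),("weight",0,(185.6,284.4),(340.1,182.3))): print(n,tri(a,b))
R=se-post;print("strap dir",np.degrees(np.arctan2(R[1],R[0])))
for a in c: pass
```

```text
post [0.53922461 0.02182184 0.0931514 ] se [0.6515164  0.06460945 0.08811638] le [0.492974   0.00809647 0.1853669 ] un [ 0.57077344 -0.06734293  0.05090758] cl [ 0.53872896 -0.02914625 -0.00757122]
post z83 [0.52573706 0.02557182 0.083     ] [0.54092071 0.01904814 0.083     ]
se [0.64538143 0.07155687 0.083     ] [0.65244284 0.05867702 0.083     ]
corners [[ 0.6299 -0.0975  0.012 ]
 [ 0.5169 -0.1357  0.012 ]
 [ 0.4592  0.0409  0.012 ]
 [ 0.5705  0.0789  0.012 ]] [ 0.54411866 -0.02834783  0.012     ]
scene corners [[ 0.5244 -0.1282  0.012 ]
 [ 0.64   -0.0925  0.012 ]
 [ 0.5842  0.0859  0.012 ]]
tee [0.528797   0.30977901 0.00434354]
cap [ 0.48204101 -0.30766539 -0.00461471]
weight [ 0.61467104 -0.28482336  0.011325  ]
strap dir 20.85881803180718
```

```bash
cat > fit.py <<'E'
from h import *
from scipy.optimize import least_squares
def W(p,X):
    c,s=np.cos(p[2]),np.sin(p[2]);return np.array([p[0]+c*X[0]-s*X[1],p[1]+s*X[0]+c*X[1],X[2]])
def sdir(a): return np.array([np.sin(a),-np.cos(a)])
def send(a,r=.12,z=.083): d=sdir(a)*r;return (d[0],.05+d[1],z)
def lend(a,l,r=.09):
    e=1.1-l;d=-sdir(a)*np.cos(e)*r;return (d[0],.05+d[1],.107+r*np.sin(e))
if __name__=="__main__":
    obs=[("top",(283.3,178.7),"c",(.06,-.095,.012)),("top",(295.8,212.5),"c",(-.06,-.095,.012)),("top",(241.7,231.2),"c",(-.06,.095,.012)),("top",(229.7,197.5),"c",(.06,.095,.012)),
    ("scene",(256.4,262.4),"c",(-.06,-.095,.012)),("scene",(266,296),"c",(.06,-.095,.012)),("scene",(344,283),"c",(.06,.095,.012)),
    ("scene",(319.5,242.7),"c",(0,.05,.083)),("top",(247,202.5),"c",(0,.05,.083)),("scene",(279.6,263.6),"c",(0,-.05,.043)),("top",(274.8,194.4),"c",(0,-.05,.043)),
    ("scene",(299.2,274.1),"c",(0,0,0)),("top",(265.7,207.3),"c",(0,0,0)),
    ("scene",(341.1,277.6),"s",0),("top",(234,167.8),"s",0),("scene",(314.6,198.6),"l",0),("top",(249.7,212.9),"l",0),
    ("scene",(240+268/5,180+316/5),"c",(-.0185,-.008,.088)),("top",(210+336/6,150+327/6),"c",(-.0185,-.008,.088)),
    ("scene",(240+480/5,180+432/5),"p",0),("top",(210+150/6,150+150/6),"p",0)]
    def pt(p,k,X):
        return W(p,X if k=="c" else send(p[3]) if k=="s" else send(p[3],.1,.107) if k=="p" else lend(p[3],p[4]))
    f=lambda p:np.concatenate([proj(n,pt(p,k,X))-uv for n,uv,k,X in obs])
    r=least_squares(f,[.544,-.028,.31,1.6,.1],loss="soft_l1")
    print(r.x,r.cost);print(np.round(f(r.x).reshape(-1,2),1).tolist())
    p=r.x
    for n,X in(("post",(0,.05,.083)),("send",send(p[3])),("lend",lend(p[3],p[4])),("union",(0,-.05,.043)),("pin",(-.0185,-.008,.088)),("lend home up",lend(0,p[4])),("lend home down",lend(0,1.05)),("strap home end",send(0))): print(n,np.round(W(p,X),4))
E
python3 fit.py
```

```text
[ 0.54875376 -0.0232109   0.322231    1.60289549  0.02874189] 33.874623739810616
[[-1.0, -1.7], [-1.1, -1.5], [-2.2, -0.8], [-2.1, -1.5], [-1.5, -0.7], [-0.6, -1.4], [-0.2, -2.5], [-0.6, 1.8], [-1.6, 2.6], [-1.6, 0.8], [0.8, 2.4], [-1.2, 0.4], [-4.5, -3.2], [-2.7, -0.1], [-2.3, 2.2], [-0.2, -0.3], [-1.0, 0.2], [-0.4, -1.2], [-1.1, -0.3], [-0.4, -3.3], [-1.6, -0.9]]
post [0.5329 0.0242 0.083 ]
send [0.6455 0.0659 0.083 ]
lend [0.4925 0.0093 0.186 ]
union [ 0.5646 -0.0706  0.043 ]
pin [ 0.5337 -0.0367  0.088 ]
lend home up [0.5193 0.0651 0.186 ]
lend home down [0.5045 0.1095 0.1115]
strap home end [ 0.5709 -0.0896  0.083 ]
```

```bash
cat > plan.py <<'E'
from fit import *
from scipy.spatial.transform import Rotation as Ro
PS=np.array([0.54875,-0.02321,0.32223,1.603,0.0287])
def cur():
    o=ctrl.get_obs();w=o["eef_rot"];return o,np.array(o["eef_pos"]),Ro.from_quat([w[1],w[2],w[3],w[0]])
def rot(h): # tool x heading h (rad), y down
    x=np.array([np.cos(h),np.sin(h),0]);y=np.array([0,0,-1.]);return Ro.from_matrix(np.c_[x,y,np.cross(x,y)])
def rows(tg):
    o,p,R=cur();print("t",round(o["time_s"],2),"pos",p.round(4),"F",np.round(o["wrist_force"],1))
    for P_,h in tg:
        d=R.inv().apply(np.array(P_)-p)*100;a=(R.inv()*rot(h)).as_rotvec()
        print("x %.1f y %.1f z %.1f | a %.2f %.2f %.2f"%(*d,*a))
def push(s,off,r=.07,tip=.075): # finger centre on CCW side of strap at angle s
    d=sdir(s);n=np.array([-d[1],d[0]]);c=np.array([0,.05])+r*d+off*n
    X=W(PS,(c[0],c[1],tip+.025));hd=W(PS,(-n[0],-n[1],0))-W(PS,(0,0,0));return X,np.arctan2(hd[1],hd[0])
E
python3 - <<'E'
from plan import *
o,p,R=cur();print(R.as_matrix().round(3),np.degrees(np.arctan2(*R.as_matrix()[[1,0],0])))
print(push(1.603,.045),push(0,.0275))
for off in(0,np.pi):
  X,h=push(1.603,.045);rows([((.3,-.35,.3),h+off),((X[0],X[1],.3),h+off)])
print(atz("top",(155,142),.18),atz("top",(194,152),.012))
E
```

```text
[[ 0.318 -0.     0.948]
 [-0.948  0.     0.318]
 [-0.    -1.     0.   ]] -71.4479232833638
(array([0.58294723, 0.09071367, 0.1       ]), np.float64(-1.2163626535897931)) (array([ 0.58116827, -0.03347186,  0.1       ]), np.float64(-2.8193626535897933))
t 1.1 pos [ 0.183  -0.5451  0.2563] F [-0.2 -0.5 -0.3]
x -14.8 y -4.4 z 17.3 | a -0.00 -0.03 -0.00
x -47.6 y -4.4 z 58.2 | a -0.00 -0.03 -0.00
t 1.1 pos [ 0.183  -0.5451  0.2563] F [-0.2 -0.5 -0.3]
x -14.8 y -4.4 z 17.3 | a 0.00 3.11 -0.00
x -47.6 y -4.4 z 58.2 | a 0.00 3.11 -0.00
[0.71164422 0.28459312 0.18      ] [0.72565596 0.19596854 0.012     ]
```

Call:
apply_moves([
  {"x":-1,"y":-2,"z":1,"grip":1},
  {"x":-3,"y":-4.4,"z":4,"grip":1},
  {"x":-6,"y":-4.4,"z":8,"grip":1},
  {"x":-10,"y":-4.4,"z":12.5,"grip":1},
  {"x":-13.5,"y":-4.4,"z":16.5,"grip":1},
  {"x":-17,"y":-4.4,"z":20.5,"grip":1},
  {"x":-20,"y":-4.4,"z":24.5,"grip":1},
  {"x":-23.5,"y":-4.4,"z":28.5,"grip":1},
  {"x":-27,"y":-4.4,"z":32.5,"grip":1},
  {"x":-30,"y":-4.4,"z":36.5,"grip":1},
  {"x":-33,"y":-4.4,"z":40.5,"grip":1},
  {"x":-36,"y":-4.4,"z":44,"grip":1},
])

```text
invalid input
```

Run:
```python
from plan import *
X,h=push(1.603,.045);rows([((X[0],X[1],.3),h),((X[0],X[1],.2),h),(X,h)])
```

```text
t 1.1 pos [ 0.183  -0.5451  0.2563] F [-0.2 -0.5 -0.3]
x -47.6 y -4.4 z 58.2 | a -0.00 -0.03 -0.00
x -47.6 y 5.6 z 58.2 | a -0.00 -0.03 -0.00
x -47.6 y 15.6 z 58.2 | a -0.00 -0.03 -0.00
```

Call:
apply_moves([
  {"x":-1,"y":-2,"z":1,"ax":0,"ay":0,"az":0,"grip":1},
])

```text
time_s: 1.23
eef_pos: [0.1888, -0.5318, 0.2747]
eef_rot: [0.575, -0.573, 0.414, -0.412]
wrist_force: [0.9, 0.2, 0.3]
opening: 0.813
```

Call:
apply_moves([
  {"x":-2,"y":-2.5,"z":3,"ax":0,"ay":0,"az":0,"grip":1},
  {"x":-5,"y":-2.5,"z":6,"ax":0,"ay":0,"az":0,"grip":1},
  {"x":-8,"y":-2.5,"z":10,"ax":0,"ay":0,"az":0,"grip":1},
  {"x":-12,"y":-2.5,"z":14,"ax":0,"ay":0,"az":0,"grip":1},
  {"x":-15,"y":-2.5,"z":18,"ax":0,"ay":0,"az":0,"grip":1},
  {"x":-18,"y":-2.5,"z":22,"ax":0,"ay":0,"az":0,"grip":1},
  {"x":-21,"y":-2.5,"z":26,"ax":0,"ay":0,"az":0,"grip":1},
  {"x":-24,"y":-2.5,"z":30,"ax":0,"ay":0,"az":0,"grip":1},
  {"x":-28,"y":-2.5,"z":34,"ax":0,"ay":0,"az":0,"grip":1},
  {"x":-31,"y":-2.5,"z":38,"ax":0,"ay":0,"az":0,"grip":1},
  {"x":-34,"y":-2.5,"z":42,"ax":0,"ay":0,"az":0,"grip":1},
  {"x":-37,"y":-2.5,"z":46,"ax":0,"ay":0,"az":0,"grip":1},
])

```text
time_s: 2.72
eef_pos: [0.5084, -0.0335, 0.3015]
eef_rot: [0.575, -0.573, 0.414, -0.412]
wrist_force: [1.6, -0.5, 0.2]
opening: -0.001
```

Run:
```python
from plan import *
X,h=push(1.603,.045);rows([((X[0],X[1],.3),h),((X[0],X[1],.2),h),(X,h)])
```

```text
t 2.73 pos [ 0.5084 -0.0335  0.3015] F [ 1.6 -0.5  0.2]
x -9.4 y 0.2 z 11.0 | a -0.00 -0.03 -0.00
x -9.4 y 10.2 z 11.0 | a -0.00 -0.03 -0.00
x -9.4 y 20.2 z 11.0 | a -0.00 -0.03 -0.00
```

Call:
apply_moves([
  {"x":-3,"y":0,"z":4,"ax":0,"ay":0,"az":0,"grip":1},
  {"x":-6.5,"y":0,"z":8,"ax":0,"ay":0,"az":0,"grip":1},
  {"x":-9.4,"y":0.2,"z":11,"ax":0,"ay":-0.03,"az":0,"grip":1},
  {"x":-9.4,"y":4,"z":11,"ax":0,"ay":-0.03,"az":0,"grip":1},
  {"x":-9.4,"y":8,"z":11,"ax":0,"ay":-0.03,"az":0,"grip":1},
  {"x":-9.4,"y":12,"z":11,"ax":0,"ay":-0.03,"az":0,"grip":1},
  {"x":-9.4,"y":15.5,"z":11,"ax":0,"ay":-0.03,"az":0,"grip":1},
  {"x":-9.4,"y":15.5,"z":11,"ax":0,"ay":-0.03,"az":0,"grip":1},
])

```text
time_s: 3.72
eef_pos: [0.5806, 0.0911, 0.1439]
eef_rot: [-0.58, 0.58, -0.407, 0.402]
wrist_force: [-0.6, 0.4, 0.9]
opening: 0.0
```

Run:
```python
from plan import *
X,h=push(1.603,.045);rows([(X,h)])
shot("scene","pics/s2.png",(240,130,420,310),4)
shot("top","pics/t2.png",(200,140,310,250),5)
print(proj("scene",cur()[1]+[0,0,-.025]),proj("top",cur()[1]+[0,0,-.025]))
```

```text
t 3.73 pos [0.5806 0.0911 0.1439] F [-0.6  0.4  0.9]
x 0.1 y 4.4 z 0.2 | a 0.01 -0.00 -0.01
[350.10574691 245.51462692] [222.51248854 186.99557443]
```

View pics/s2.png

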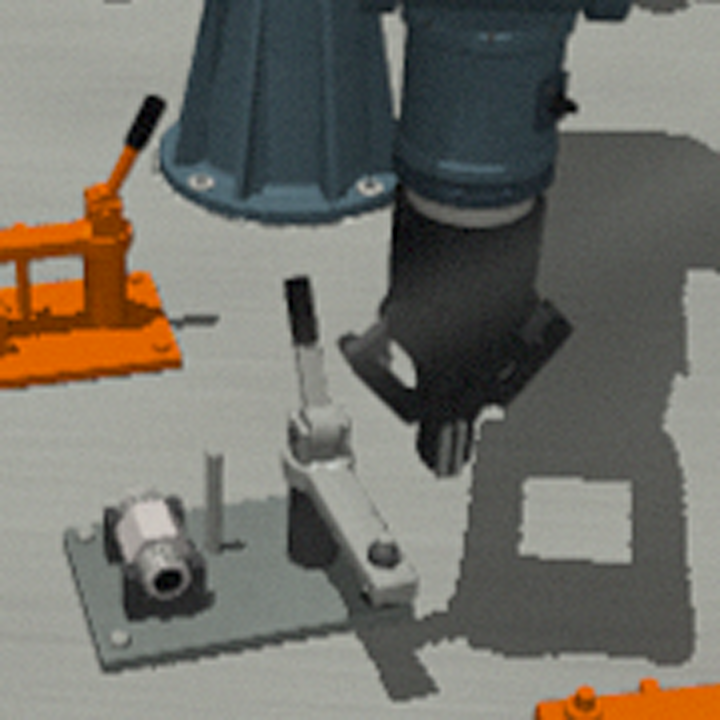

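View pics/t2.png

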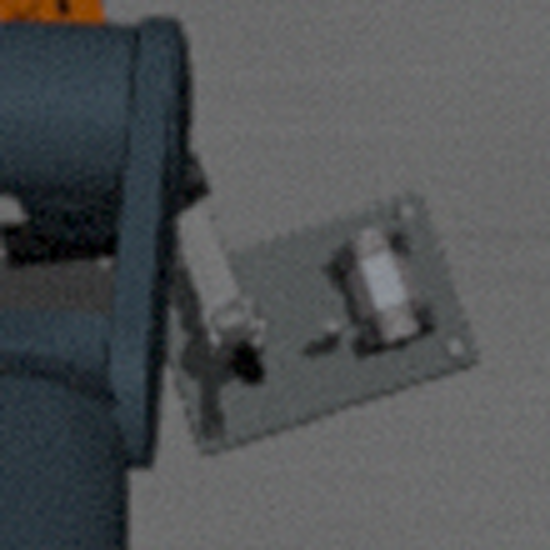

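Call:
apply_moves([
  {"x":0.1,"y":2,"z":0.2,"ax":0,"ay":0,"az":0,"grip":1},
  {"x":0.1,"y":4.4,"z":0.2,"ax":0,"ay":0,"az":0,"grip":1},
  {"x":0.1,"y":4.4,"z":0.2,"ax":0,"ay":0,"az":0,"grip":1},
])

```text
time_s: 4.2
eef_pos: [0.5847, 0.0909, 0.1023]
eef_rot: [0.581, -0.579, 0.406, -0.403]
wrist_force: [0.3, -0.8, 0.8]
opening: 0.005
```

Run:
```python
from plan import *
rows([push(1.6,.035,.067)]+[push(s,.0275,.067) for s in np.arange(1.6,.45,-.1)])
```

```text
t 4.2 pos [0.5847 0.0909 0.1023] F [ 0.3 -0.8  0.8]
x 1.0 y 0.2 z -0.5 | a 0.00 0.00 -0.00
x 1.7 y 0.2 z -0.5 | a 0.00 0.00 -0.00
x 2.4 y 0.2 z -0.2 | a 0.00 0.10 -0.00
x 3.1 y 0.2 z -0.0 | a 0.00 0.20 -0.00
x 3.8 y 0.2 z 0.1 | a 0.00 0.30 -0.00
x 4.6 y 0.2 z 0.1 | a 0.00 0.40 -0.00
x 5.3 y 0.2 z 0.0 | a 0.00 0.50 -0.00
x 6.0 y 0.2 z -0.1 | a 0.00 0.60 -0.00
x 6.7 y 0.2 z -0.3 | a 0.00 0.70 -0.00
x 7.4 y 0.2 z -0.5 | a 0.00 0.80 -0.00
x 8.0 y 0.2 z -0.8 | a 0.00 0.90 -0.00
x 8.6 y 0.2 z -1.2 | a 0.00 1.00 -0.00
x 9.2 y 0.2 z -1.7 | a 0.00 1.10 -0.00
```

Call:
apply_moves([
  {"x":1.0,"y":0.2,"z":-0.5,"ax":0,"ay":0,"az":0,"grip":1},
  {"x":1.7,"y":0.2,"z":-0.5,"ax":0,"ay":0,"az":0,"grip":1},
  {"x":2.4,"y":0.2,"z":-0.2,"ax":0,"ay":0.1,"az":0,"grip":1},
  {"x":3.1,"y":0.2,"z":0,"ax":0,"ay":0.2,"az":0,"grip":1},
  {"x":3.8,"y":0.2,"z":0.1,"ax":0,"ay":0.3,"az":0,"grip":1},
  {"x":3.8,"y":0.2,"z":0.1,"ax":0,"ay":0.3,"az":0,"grip":1},
])

```text
time_s: 4.95
eef_pos: [0.5994, 0.0547, 0.1009]
eef_rot: [0.514, -0.512, 0.488, -0.486]
wrist_force: [0.3, 0.1, 0.8]
opening: -0.002
```

Run:
```python
from plan import *
print(ctrl.get_obs()["q"])
shot("scene","pics/s3.png",(240,130,420,310),4)
rows([push(s,.0275,.067) for s in np.arange(1.2,.15,-.1)])
```

```text
[-0.1073853   0.41794475  1.64646049  0.00331711  1.07822787  1.40897211]
t 5.0 pos [0.5993 0.055  0.1008] F [ 0.1 -0.1  0.4]
x 0.7 y 0.1 z 0.2 | a 0.00 0.10 -0.00
x 1.4 y 0.1 z 0.3 | a 0.00 0.20 -0.00
x 2.1 y 0.1 z 0.4 | a 0.00 0.30 -0.00
x 2.8 y 0.1 z 0.4 | a 0.00 0.40 -0.00
x 3.5 y 0.1 z 0.4 | a 0.00 0.50 -0.00
x 4.2 y 0.1 z 0.3 | a 0.00 0.60 -0.00
x 4.9 y 0.1 z 0.1 | a 0.00 0.70 -0.00
x 5.6 y 0.1 z -0.2 | a 0.00 0.80 -0.00
x 6.3 y 0.1 z -0.5 | a 0.00 0.90 -0.00
x 6.9 y 0.1 z -0.9 | a 0.00 1.00 -0.00
x 7.5 y 0.1 z -1.3 | a 0.00 1.10 -0.00
```

View pics/s3.png

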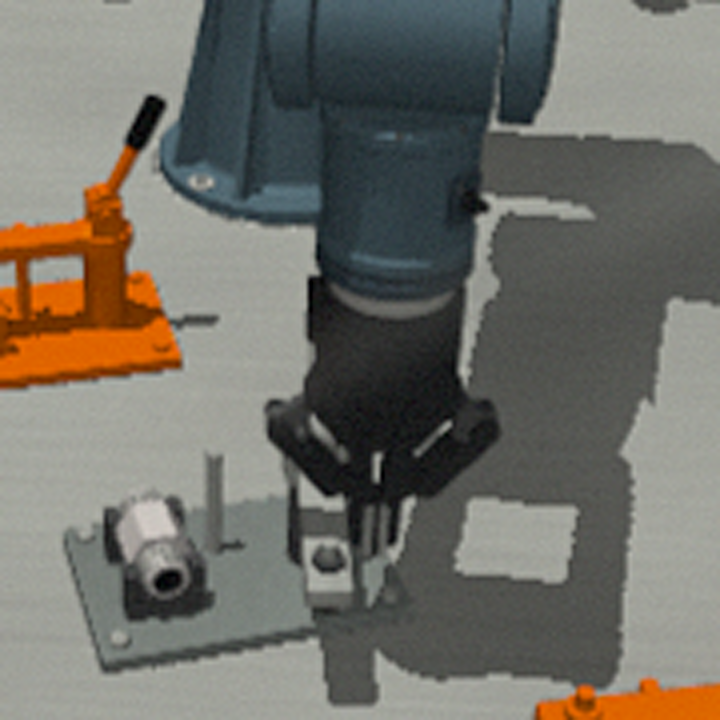

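The strap follows (its end is now at crop (328,590)) and the finger back lies along it. I'll carry on to s≈0.2.

Call:
apply_moves([
  {"x":0.7,"y":0.1,"z":0.2,"ax":0,"ay":0.1,"az":0,"grip":1},
  {"x":1.4,"y":0.1,"z":0.3,"ax":0,"ay":0.2,"az":0,"grip":1},
  {"x":2.1,"y":0.1,"z":0.4,"ax":0,"ay":0.3,"az":0,"grip":1},
  {"x":2.8,"y":0.1,"z":0.4,"ax":0,"ay":0.4,"az":0,"grip":1},
  {"x":3.5,"y":0.1,"z":0.4,"ax":0,"ay":0.5,"az":0,"grip":1},
  {"x":4.2,"y":0.1,"z":0.3,"ax":0,"ay":0.6,"az":0,"grip":1},
  {"x":4.9,"y":0.1,"z":0.1,"ax":0,"ay":0.7,"az":0,"grip":1},
  {"x":5.6,"y":0.1,"z":-0.2,"ax":0,"ay":0.8,"az":0,"grip":1},
  {"x":6.3,"y":0.1,"z":-0.5,"ax":0,"ay":0.9,"az":0,"grip":1},
  {"x":6.9,"y":0.1,"z":-0.9,"ax":0,"ay":1.0,"az":0,"grip":1},
  {"x":6.9,"y":0.1,"z":-0.9,"ax":0,"ay":1.0,"az":0,"grip":1},
])

```text
time_s: 6.38
eef_pos: [0.5943, -0.0148, 0.1002]
eef_rot: [0.218, -0.218, 0.674, -0.672]
wrist_force: [-1.3, -0.2, -0.4]
opening: 0.002
```

Run:
```python
from plan import *
print(ctrl.get_obs()["q"])
shot("scene","pics/s4.png",(240,130,420,310),4)
rows([push(s,.0275,.067) for s in np.arange(.25,-.15,-.05)])
```

```text
[-0.22563012  0.40457542  1.66724414  0.00302516  1.07016057  2.2875694 ]
t 6.42 pos [ 0.5942 -0.0145  0.1   ] F [-0.2 -0.4  0.2]
x 0.3 y 0.0 z 0.1 | a 0.00 0.06 -0.00
x 0.7 y -0.0 z 0.2 | a 0.00 0.11 -0.00
x 1.0 y -0.0 z 0.3 | a 0.00 0.16 -0.00
x 1.4 y -0.0 z 0.4 | a 0.00 0.21 -0.00
x 1.7 y -0.0 z 0.4 | a 0.00 0.26 -0.00
x 2.1 y -0.0 z 0.5 | a 0.00 0.31 -0.00
x 2.4 y -0.0 z 0.5 | a 0.00 0.36 -0.00
x 2.8 y -0.0 z 0.5 | a 0.00 0.41 -0.00
```

View pics/s4.png

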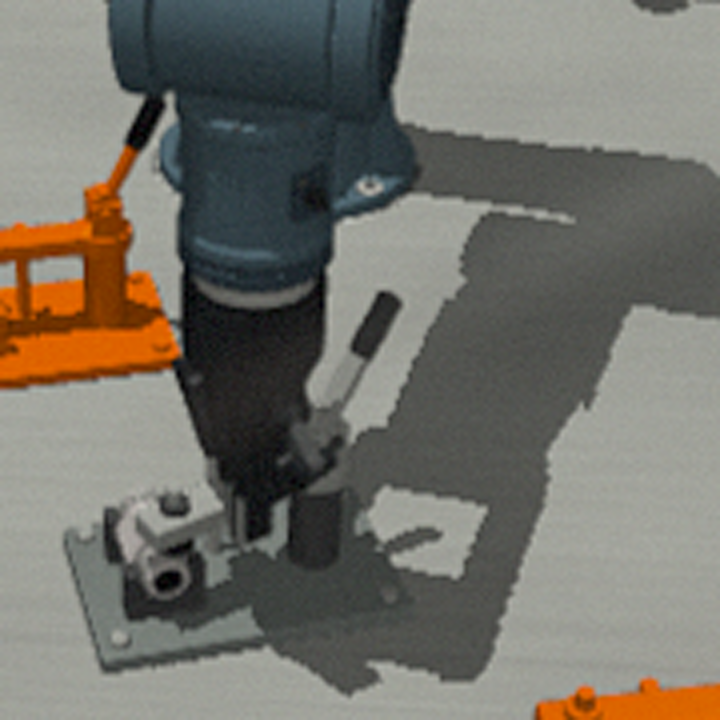

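Call:
apply_moves([
  {"x":0.3,"y":0,"z":0.1,"ax":0,"ay":0.06,"az":0,"grip":1},
  {"x":0.7,"y":0,"z":0.2,"ax":0,"ay":0.11,"az":0,"grip":1},
  {"x":1.0,"y":0,"z":0.3,"ax":0,"ay":0.16,"az":0,"grip":1},
  {"x":1.4,"y":0,"z":0.4,"ax":0,"ay":0.21,"az":0,"grip":1},
  {"x":1.7,"y":0,"z":0.4,"ax":0,"ay":0.26,"az":0,"grip":1},
])

```text
time_s: 7.05
eef_pos: [0.5835, -0.0277, 0.1003]
eef_rot: [0.131, -0.129, 0.696, -0.694]
wrist_force: [3.0, 0.2, -0.1]
opening: 0.004
```

Run:
```python
from plan import *
rows([push(s,.0275,.067) for s in np.arange(0,-.15,-.05)])
```

```text
t 7.05 pos [ 0.5835 -0.0277  0.1003] F [ 3.   0.2 -0.1]
x 0.4 y 0.0 z 0.2 | a 0.00 0.05 -0.00
x 0.8 y 0.0 z 0.3 | a 0.00 0.10 -0.00
x 1.1 y 0.0 z 0.4 | a 0.00 0.15 -0.00
```

Call:
apply_moves([
  {"x":0.2,"y":0,"z":0.1,"ax":0,"ay":0.03,"az":0,"grip":1},
  {"x":0.3,"y":0,"z":0.1,"ax":0,"ay":0.05,"az":0,"grip":1},
  {"x":0.4,"y":0,"z":0.2,"ax":0,"ay":0.05,"az":0,"grip":1},
])

```text
time_s: 7.42
eef_pos: [0.5804, -0.0307, 0.1003]
eef_rot: [0.113, -0.112, 0.699, -0.697]
wrist_force: [1.1, 2.8, 0.4]
opening: -0.004
```

Call:
apply_moves([
  {"x":0.1,"y":0,"z":0,"ax":0,"ay":0,"az":0,"grip":1},
  {"x":0.2,"y":0,"z":0,"ax":0,"ay":0,"az":0,"grip":1},
])

```text
time_s: 7.68
eef_pos: [0.5787, -0.0315, 0.1004]
eef_rot: [0.114, -0.112, 0.699, -0.697]
wrist_force: [2.3, -0.0, -1.4]
opening: -0.0
```

Run:
```python
from plan import *
shot("scene","pics/s5.png",(240,130,420,310),4)
rows([push(s,.0275,.067) for s in np.arange(0,-.15,-.05)])
```

```text
t 7.72 pos [ 0.5786 -0.0316  0.1004] F [ 3.2 -1.1 -0.4]
x -0.2 y 0.0 z -0.0 | a 0.00 -0.00 -0.00
x 0.2 y 0.0 z 0.1 | a 0.00 0.05 -0.00
x 0.5 y 0.0 z 0.2 | a 0.00 0.10 -0.00
```

View pics/s5.png

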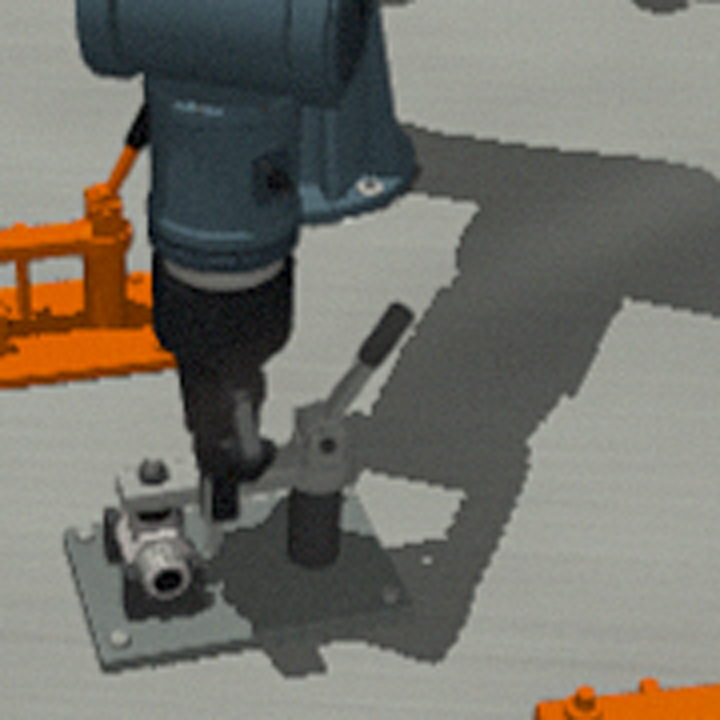

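Call:
apply_moves([
  {"x":0.1,"y":0,"z":0,"ax":0,"ay":0,"az":0,"grip":1},
  {"x":0.3,"y":0,"z":0.1,"ax":0,"ay":0.02,"az":0,"grip":1},
  {"x":0.3,"y":0,"z":0.1,"ax":0,"ay":0.02,"az":0,"grip":1},
])

```text
time_s: 8.1
eef_pos: [0.5783, -0.0321, 0.1006]
eef_rot: [0.109, -0.103, 0.7, -0.698]
wrist_force: [11.8, 7.4, -6.8]
opening: 0.001
```

Call:
apply_moves([
  {"x":0.1,"y":0,"z":0,"ax":0,"ay":0,"az":0,"grip":1},
  {"x":0.2,"y":0,"z":0,"ax":0,"ay":0,"az":0,"grip":1},
])

```text
time_s: 8.35
eef_pos: [0.5783, -0.032, 0.1009]
eef_rot: [0.11, -0.101, 0.701, -0.698]
wrist_force: [11.2, 5.3, -7.0]
opening: 0.0
```

Call:
apply_moves([
  {"x":0.3,"y":0,"z":0,"ax":0,"ay":0,"az":0,"grip":1},
  {"x":0.5,"y":0,"z":0,"ax":0,"ay":0,"az":0,"grip":1},
  {"x":0.5,"y":0,"z":0,"ax":0,"ay":0,"az":0,"grip":1},
])

```text
time_s: 8.72
eef_pos: [0.5779, -0.0321, 0.1012]
eef_rot: [0.114, -0.097, 0.701, -0.698]
wrist_force: [22.7, 8.2, -15.7]
opening: 0.001
```

Call:
apply_moves([
  {"x":-0.5,"y":0,"z":0,"ax":0,"ay":0,"az":0,"grip":1},
  {"x":-2,"y":0,"z":0,"ax":0,"ay":0,"az":0,"grip":1},
  {"x":-3.5,"y":0,"z":0,"ax":0,"ay":0,"az":0,"grip":1},
  {"x":-3.5,"y":-4,"z":0,"ax":0,"ay":0,"az":0,"grip":1},
  {"x":-3.5,"y":-9,"z":0,"ax":0,"ay":0,"az":0,"grip":1},
  {"x":-3.5,"y":-14,"z":0,"ax":0,"ay":0,"az":0,"grip":1},
])

```text
time_s: 9.48
eef_pos: [0.607, -0.0229, 0.2429]
eef_rot: [0.113, -0.098, 0.701, -0.698]
wrist_force: [0.6, -0.4, 0.1]
opening: -0.003
```

Run:
```python
from plan import *
shot("scene","pics/s6.png",(240,180,360,300),5)
shot("top","pics/t6.png",(200,140,310,250),5)
for q in ("strap_end","post_axis","lever_end","union","pad"):
    for n in("scene","top"):
        print(q,n,[(np.round(r["xy"],1).tolist(),round(r["p"],2)) for r in pinpoint(n,q)[:5]])
print("pred",proj("scene",W(PS,send(0))),proj("top",W(PS,send(0))),proj("scene",W(PS,lend(0,.03))),proj("top",W(PS,lend(0,.03))))
```

```text
strap_end scene [([266.9, 252.5], 0.92), ([373.8, 312.4], 0.85), ([221.3, 196.0], 0.78), ([116.6, 207.0], 0.67)]
strap_end top [([334.8, 277.2], 0.77), ([425.7, 243.4], 0.76), ([338.8, 185.3], 0.69), ([214.5, 142.2], 0.68), ([283.7, 192.7], 0.49)]
post_axis scene [([317.7, 246.1], 0.92), ([429.2, 305.9], 0.81), ([161.4, 195.2], 0.76), ([264.5, 188.7], 0.65)]
post_axis top [([173.2, 148.4], 0.97), ([394.8, 265.6], 0.93), ([296.2, 285.2], 0.59), ([246.9, 203.1], 0.57)]
lever_end scene [([463.5, 264.7], 0.94), ([339.2, 207.5], 0.8), ([277.9, 261.7], 0.75), ([164.5, 159.2], 0.55), ([281.2, 153.5], 0.5)]
lever_end top [([390.7, 275.8], 0.55), ([154.9, 142.0], 0.53), ([282.9, 289.0], 0.43)]
union scene [([279.0, 261.7], 0.48)]
union top [([277.6, 198.0], 0.43)]
pad scene [([232.8, 200.9], 0.62), ([438.6, 273.6], 0.54), ([384.3, 317.6], 0.53), ([277.4, 258.2], 0.52), ([120.5, 211.0], 0.41)]
pad top []
pred [269.51620437 252.54636181] [281.65484349 192.38302198] [339.18298212 205.3707634 ] [229.28789866 204.30815216]
```

View pics/s6.png

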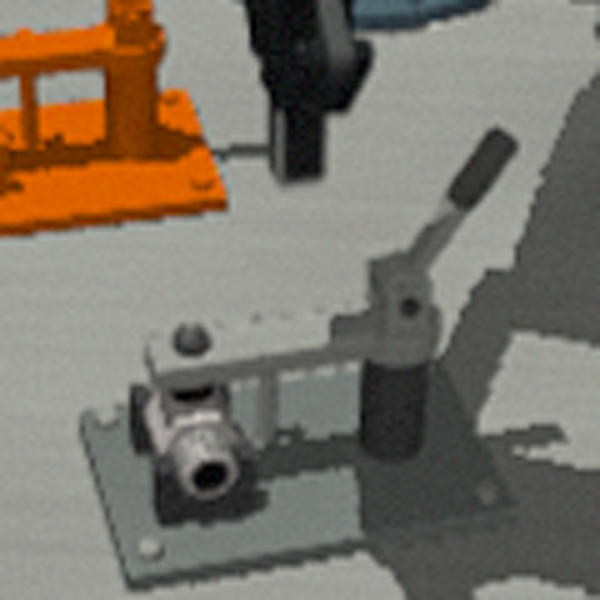

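View pics/t6.png

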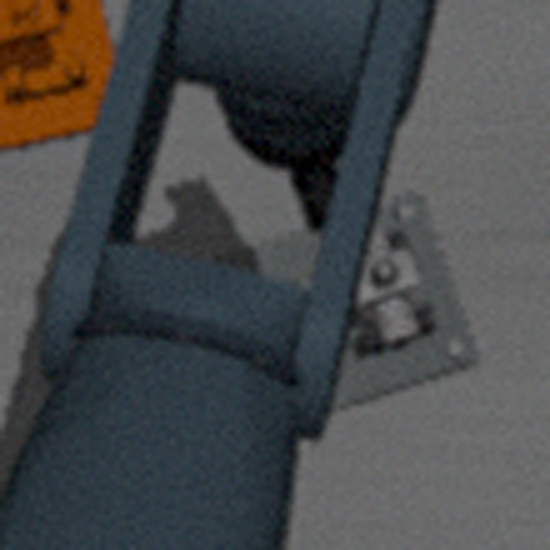

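```bash
cat >> plan.py <<'E'
H=push(0,.03)[1]
def lev(e,r=.075,gap=0.):
    y=r*np.cos(e)-(.008+gap)*np.sin(e);z=.107+r*np.sin(e)+(.008+gap)*np.cos(e)
    return W(PS,(0,.05+y-.011,z+.025)),H
E
python3 - <<'E'
from plan import *
a=lev(1.07,gap=.015)
rows([((a[0][0],a[0][1],.243),H),a]+[lev(e) for e in np.arange(1.1,.0,-.1)])
E
```

```text
t 10.07 pos [ 0.6076 -0.0228  0.241 ] F [-0.3 -0.5  0.2]
x 5.8 y -0.3 z -7.2 | a 0.00 -0.02 -0.02
x 5.8 y 3.1 z -7.2 | a 0.00 -0.02 -0.02
x 5.9 y 3.7 z -8.3 | a 0.00 -0.02 -0.02
x 5.9 y 4.0 z -9.0 | a 0.00 -0.02 -0.02
x 5.9 y 4.4 z -9.6 | a 0.00 -0.02 -0.02
x 5.9 y 4.8 z -10.2 | a 0.00 -0.02 -0.02
x 6.0 y 5.3 z -10.8 | a 0.00 -0.02 -0.02
x 6.0 y 5.9 z -11.3 | a 0.00 -0.02 -0.02
x 6.0 y 6.5 z -11.8 | a 0.00 -0.02 -0.02
x 6.0 y 7.1 z -12.2 | a 0.00 -0.02 -0.02
x 6.1 y 7.8 z -12.5 | a 0.00 -0.02 -0.02
x 6.1 y 8.5 z -12.8 | a 0.00 -0.02 -0.02
x 6.1 y 9.2 z -13.0 | a 0.00 -0.02 -0.02
```

Call:
apply_moves([
  {"x":2,"y":-0.5,"z":-2.4,"ax":0,"ay":0,"az":0,"grip":1},
  {"x":4,"y":-0.5,"z":-4.8,"ax":0,"ay":-0.02,"az":-0.02,"grip":1},
  {"x":5.8,"y":-0.3,"z":-6.5,"ax":0,"ay":-0.02,"az":-0.02,"grip":1},
  {"x":5.8,"y":1,"z":-7,"ax":0,"ay":-0.02,"az":-0.02,"grip":1},
  {"x":5.8,"y":3.1,"z":-7.2,"ax":0,"ay":-0.02,"az":-0.02,"grip":1},
  {"x":5.8,"y":3.1,"z":-7.2,"ax":0,"ay":-0.02,"az":-0.02,"grip":1},
])

```text
time_s: 10.82
eef_pos: [0.5308, 0.0292, 0.2065]
eef_rot: [0.112, -0.113, 0.699, -0.697]
wrist_force: [-0.9, -0.2, -0.2]
opening: -0.002
```

Run:
```python
from plan import *
shot("scene","pics/s7.png",(260,130,380,290),4)
shot("top","pics/t7.png",(200,140,310,250),5)
rows([lev(e) for e in np.arange(1.1,.0,-.1)])
```

```text
t 10.93 pos [0.5321 0.0289 0.2086] F [-0.1 -0.2  0.3]
x 0.1 y 0.6 z -1.1 | a 0.00 -0.00 -0.00
x 0.1 y 0.9 z -1.8 | a 0.00 -0.00 -0.00
x 0.1 y 1.3 z -2.5 | a 0.00 -0.00 -0.00
x 0.1 y 1.7 z -3.1 | a 0.00 -0.00 -0.00
x 0.1 y 2.2 z -3.6 | a 0.00 -0.00 -0.00
x 0.1 y 2.8 z -4.2 | a 0.00 -0.00 -0.00
x 0.1 y 3.4 z -4.6 | a 0.00 -0.00 -0.00
x 0.1 y 4.0 z -5.0 | a 0.00 -0.00 -0.00
x 0.1 y 4.7 z -5.4 | a 0.00 -0.00 -0.00
x 0.1 y 5.4 z -5.6 | a 0.00 -0.00 -0.00
x 0.1 y 6.1 z -5.8 | a 0.00 -0.00 -0.00
```

View pics/s7.png

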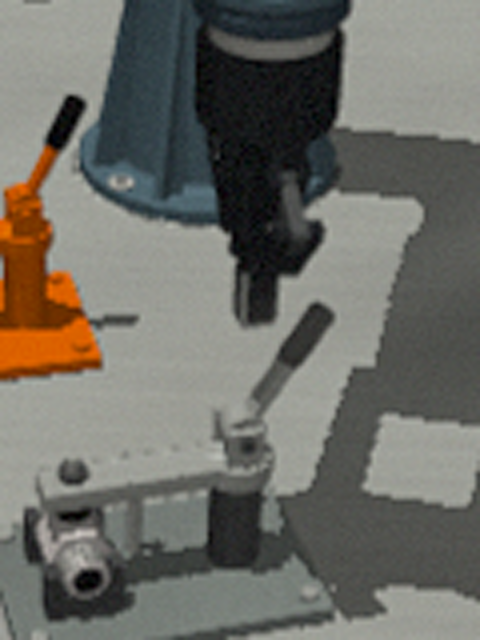

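View pics/t7.png

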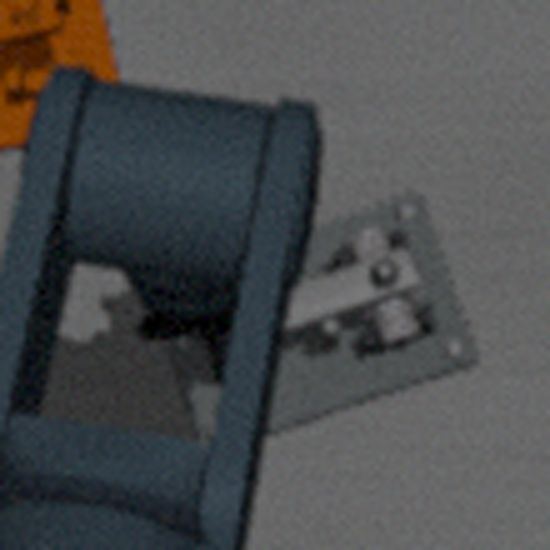

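Call:
apply_moves([
  {"x":0.1,"y":0.6,"z":-1.1,"ax":0,"ay":0,"az":0,"grip":1},
  {"x":0.1,"y":0.9,"z":-1.8,"ax":0,"ay":0,"az":0,"grip":1},
  {"x":0.1,"y":1.3,"z":-2.5,"ax":0,"ay":0,"az":0,"grip":1},
  {"x":0.1,"y":1.7,"z":-3.1,"ax":0,"ay":0,"az":0,"grip":1},
  {"x":0.1,"y":2.2,"z":-3.6,"ax":0,"ay":0,"az":0,"grip":1},
  {"x":0.1,"y":2.8,"z":-4.2,"ax":0,"ay":0,"az":0,"grip":1},
])

```text
time_s: 11.68
eef_pos: [0.5182, 0.069, 0.1806]
eef_rot: [0.113, -0.111, 0.699, -0.698]
wrist_force: [-0.7, -1.2, 2.4]
opening: -0.004
```

Run:
```python
from plan import *
shot("scene","pics/s8.png",(260,130,380,290),4)
rows([lev(e) for e in np.arange(.5,-.1,-.1)])
```

```text
t 11.72 pos [0.5175 0.0696 0.1796] F [0.7 0.1 1.4]
x -0.0 y 0.5 z -0.3 | a 0.00 -0.00 -0.00
x -0.0 y 1.1 z -0.7 | a 0.00 -0.00 -0.00
x -0.0 y 1.8 z -1.0 | a 0.00 -0.00 -0.00
x -0.0 y 2.5 z -1.3 | a 0.00 -0.00 -0.00
x -0.0 y 3.2 z -1.5 | a 0.00 -0.00 -0.00
x -0.0 y 4.0 z -1.6 | a 0.00 -0.00 -0.00
```

View pics/s8.png

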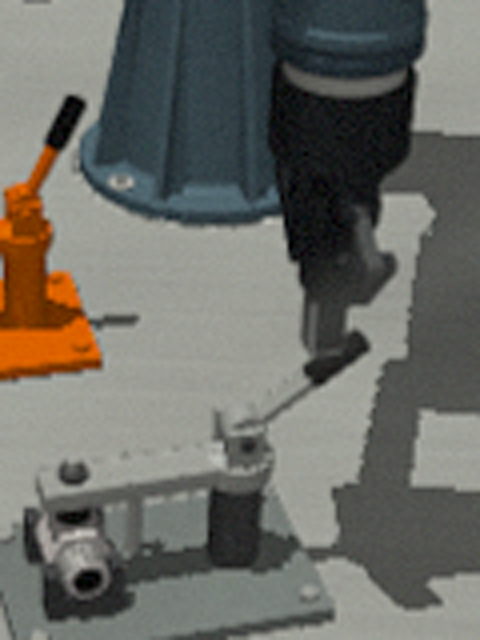

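The lever is going down with the fingertip on its grip (crop (330,360)) and the strap is still home. I'll continue.

Call:
apply_moves([
  {"x":0,"y":0.5,"z":-0.3,"ax":0,"ay":0,"az":0,"grip":1},
  {"x":0,"y":1.1,"z":-0.7,"ax":0,"ay":0,"az":0,"grip":1},
  {"x":0,"y":1.8,"z":-1.0,"ax":0,"ay":0,"az":0,"grip":1},
  {"x":0,"y":2.5,"z":-1.3,"ax":0,"ay":0,"az":0,"grip":1},
  {"x":0,"y":3.2,"z":-1.4,"ax":0,"ay":0,"az":0,"grip":1},
  {"x":0,"y":3.4,"z":-1.4,"ax":0,"ay":0,"az":0,"grip":1},
])

```text
time_s: 12.48
eef_pos: [0.513, 0.0834, 0.1452]
eef_rot: [0.113, -0.112, 0.699, -0.697]
wrist_force: [-0.8, 2.2, 5.2]
opening: -0.001
```

Call:
apply_moves([
  {"x":0,"y":0.2,"z":0,"ax":0,"ay":0,"az":0,"grip":1},
  {"x":0,"y":0.3,"z":0,"ax":0,"ay":0,"az":0,"grip":1},
])

```text
time_s: 12.72
eef_pos: [0.513, 0.0838, 0.1428]
eef_rot: [0.113, -0.112, 0.7, -0.697]
wrist_force: [-3.6, 3.9, 13.1]
opening: -0.0
```

Run:
```python
from plan import *
shot("scene","pics/s9.png",(260,130,380,290),4)
rows([lev(e) for e in (.05,0)])
```

```text
t 12.78 pos [0.513  0.0838 0.1429] F [-3.2  3.2 10.3]
x -0.0 y -0.1 z -0.1 | a 0.00 -0.00 -0.00
x -0.0 y 0.3 z -0.1 | a 0.00 -0.00 -0.00
```

View pics/s9.png

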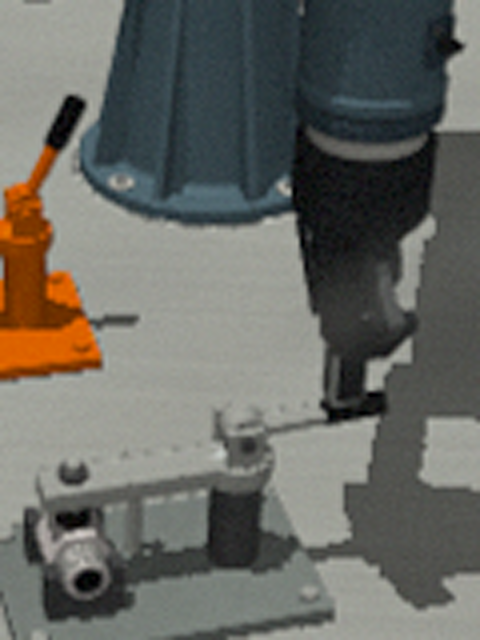

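Call:
apply_moves([
  {"x":0,"y":0.3,"z":0,"ax":0,"ay":0,"az":0,"grip":1},
  {"x":0,"y":0.5,"z":0,"ax":0,"ay":0,"az":0,"grip":1},
])

```text
time_s: 13.02
eef_pos: [0.5135, 0.084, 0.1417]
eef_rot: [0.113, -0.112, 0.7, -0.697]
wrist_force: [-18.0, 2.6, 45.6]
opening: 0.001
```

Call:
apply_moves([
  {"x":0,"y":0.4,"z":0,"ax":0,"ay":0,"az":0,"grip":1},
  {"x":0,"y":0.5,"z":0,"ax":0,"ay":0,"az":0,"grip":1},
])

```text
time_s: 13.28
eef_pos: [0.5136, 0.0841, 0.1416]
eef_rot: [0.113, -0.112, 0.699, -0.697]
wrist_force: [-22.1, 1.2, 50.0]
opening: 0.002
```

Hard stop reached: 50 N on the fingertip with no further travel. I'll lift off and check.

Call:
apply_moves([
  {"x":0,"y":-0.5,"z":0,"ax":0,"ay":0,"az":0,"grip":1},
  {"x":0,"y":-3,"z":0,"ax":0,"ay":0,"az":0,"grip":1},
  {"x":0,"y":-7,"z":0,"ax":0,"ay":0,"az":0,"grip":1},
  {"x":0,"y":-12,"z":0,"ax":0,"ay":0,"az":0,"grip":1},
  {"x":3,"y":-16,"z":-3,"ax":0,"ay":0,"az":0,"grip":1},
  {"x":6,"y":-18,"z":-8,"ax":0,"ay":0,"az":0,"grip":1},
  {"x":8,"y":-18,"z":-13,"ax":0,"ay":0,"az":0,"grip":1},
  {"x":10,"y":-18,"z":-18,"ax":0,"ay":0,"az":0,"grip":1},
  {"x":10,"y":-18,"z":-22,"ax":0,"ay":0,"az":0,"grip":1},
  {"x":10,"y":-18,"z":-22,"ax":0,"ay":0,"az":0,"grip":1},
])

```text
time_s: 14.52
eef_pos: [0.3535, 0.2461, 0.3213]
eef_rot: [0.119, -0.121, 0.703, -0.691]
wrist_force: [-0.7, -1.1, 0.6]
opening: -0.001
```

Run:
```python
from plan import *
shot("scene","pics/s10.png",(240,180,360,300),5)
shot("top","pics/t10.png",(140,130,360,260),3.5)
for q in ("strap_end","lever_end","union","tee","cap","weight"):
    for n in("scene","top"):
        print(q,n,[(np.round(r["xy"],1).tolist(),round(r["p"],2)) for r in pinpoint(n,q)[:6]])
for nm,X in(("lever1.05",lend(0,1.05)),("lever .9",lend(0,.9)),("strap0",send(0)),("strap.1",send(.1))): print(nm,proj("scene",W(PS,X)),proj("top",W(PS,X)))
```

```text
strap_end scene [([270.8, 250.2], 0.89), ([115.6, 205.6], 0.88), ([372.2, 312.6], 0.77), ([220.0, 195.0], 0.58)]
strap_end top [([215.4, 138.8], 0.93), ([337.0, 275.8], 0.89), ([217.4, 214.2], 0.73), ([287.1, 192.4], 0.71), ([422.8, 243.6], 0.64), ([246.7, 204.3], 0.22)]
lever_end scene [([462.2, 261.2], 0.85), ([354.5, 231.5], 0.83), ([166.5, 156.4], 0.67)]
lever_end top [([390.4, 277.6], 0.58), ([282.5, 288.8], 0.52), ([154.6, 143.1], 0.42)]
union scene [([277.1, 264.8], 0.65)]
union top [([276.0, 195.5], 0.5)]
tee scene [([441.2, 277.3], 0.85)]
tee top [([160.6, 210.8], 0.54)]
cap scene [([188.0, 254.9], 0.79)]
cap top [([348.1, 222.5], 0.58)]
weight scene [([186.7, 286.0], 0.96)]
weight top [([340.0, 182.4], 0.65)]
lever1.05 [355.6308247  229.11810068] [216.92307262 213.32805025]
lever .9 [355.4712603  224.60147645] [216.94958784 212.50673522]
strap0 [269.51620437 252.54636181] [281.65484349 192.38302198]
strap.1 [270.95732759 255.6908712 ] [280.18375539 188.89997682]
```

View pics/s10.png

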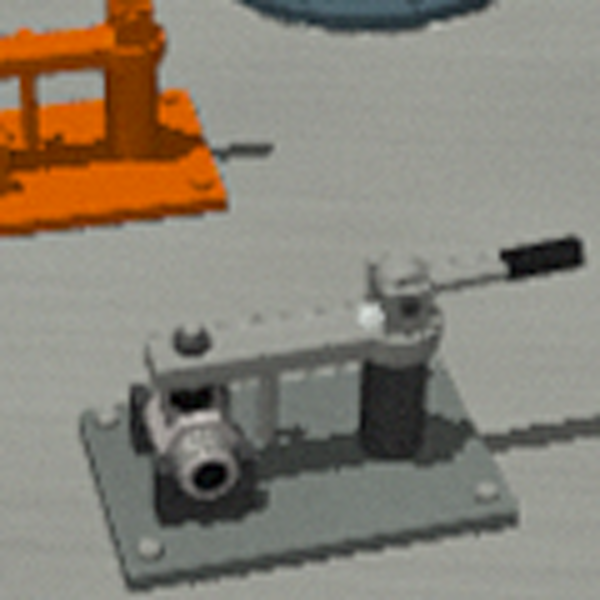

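View pics/t10.png

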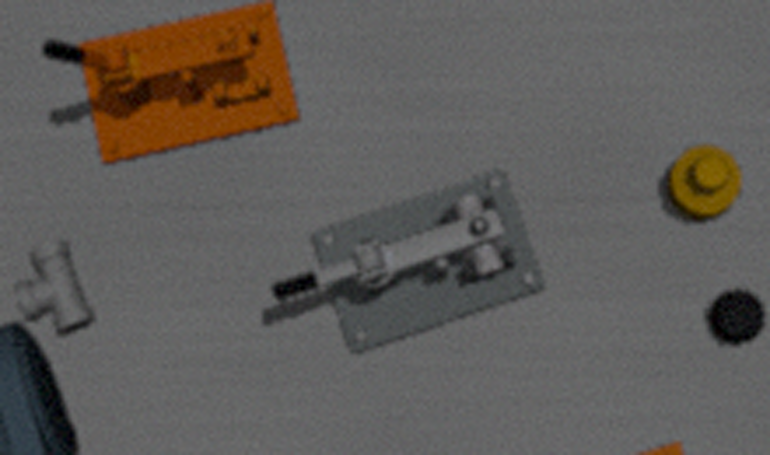

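Strap home against the pin (top crop (440,265)), lever down (scene crop (545,255)), pad on the union, bystanders unmoved. Handing in.

```bash
python3 -c "
from bench import ctrl,ticket
o=ctrl.get_obs();print(o['time_s'],o['wrist_force'],o['eef_pos']);print(ticket.hand_in())"
```

```text
15.225 [ 0.01057507  0.42981103 -0.42971912] [0.35445419 0.24540133 0.32193787]
the job is handed in; nothing more can be done
None
```

The union is clamped and the job is handed in at 15.2 s; no verdict was reported.

- **Strap:** I swung it from about 1.60 rad to home with the outside of the closed fingers. At the stop pin it held at about 28 N with less than 0.5 mm of movement.
- **Lever:** Only then did I push the cam lever down with the fingertips, to its hard stop. It stopped moving under about 55 N on the fingertips, well under the 120 N wrist limit. That was harder than it needed.
- **Final pictures:** The strap lies along the clamp with the pin against its side. The lever end was seen at (354.5, 231.5), against a prediction of (355.6, 229.1) for fully down. The pad sits on the union, which is still in its cradle. The hand is clear, with the wrist force near zero.
- **Bystanders:** The tee, cap and weight were found within 1.3 px of where they started in the top view. In the scene view the difference was up to 5 px (the tee), which I take as detector scatter.
- **Checks that were weaker or disagreed:**
  - The top-view network gave no lever point for this clamp after the swing.
  - Strap-end readings were off by up to 5.5 px in the top view and 3 px in the scene view, so there I relied on the forces and the crops.

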